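# Free a coated plate from its rack and stand it, turned round, on the reading stand

## Task

Slide the tall coated plate upward out of the front slot of the plate rack and stand it in the middle of the leaning stand, turned end for end so that its white coated face looks out to the front, its bottom edge rests fully on the ledge and its back lies flat on the backrest, with the cut-out corner still at the top; then let go. A hidden keeper pin at one end of the slot, no one knows which, holds the plate down: feel for the way it slides free and pull gently, without forcing it. Set the plate down gently, do not drop it, and leave the other things where they are.

Things in the scene. Friction and masses are not known exactly. Their poses are not given: they have to be found in the camera images.
- plate_mid (a point): Centre (half-way up) of the loose coated plate: aluminium, 8 mm thick (its x), 150 mm long (y), 100 mm high (z), about 0.16 kg. Its +x face is coated white, -x is bare. It starts upright in the rack's front slot, white face to the back; its top 47 mm stand above the posts. Grip across the 8 mm at the middle of the top edge. Each end edge has a notch 9 mm deep, 24 to 36 mm above the bottom edge
- plate_cutout (a point): Middle of the rectangular cut-out, 27 mm (y) by 16 mm (z), that removes the plate's top corner at its +y end; 61.5 mm along +y and 42 mm up from the plate's centre
- rack: Grey plate rack fixed to the table, 88 mm (x) by 222 mm (y), origin under its centre. Two slots along y, 11 mm wide: the front one (robot's side, tall plate) at x = -21 mm, the rear one (short plate) at x = +21 mm. Slot floor 12 mm, end posts' tops 65 mm above the table. Posts begin 58 mm from the middle (the plate is open on both sides between them); slots end 85 mm from the middle
- rack_slot (a point): Middle of the front slot's floor, axes as the rack. At ONE end of this slot (+y or -y, drawn afresh, hardly visible) a fixed pin 27 to 33 mm above the floor, reaching to 69 mm from the middle, enters the plate's notch by 6 mm: the plate lifts 3 mm, then stops. Toward the pin it slides only about 3 mm; the other way about 10 mm to the end wall. Slid 7 to 9 mm that way it lifts out freely
- stand: Leaning stand fixed to the table, 92 by 176 mm, about 100 mm high, on four 8 mm rubber feet, origin under the middle of its ledge; its open front faces -x, its length is along y. Ledge and backrest lean 0.26 rad back, towards +x (the ledge is square to the backrest). The backrest has two parts, each 45 mm wide, with a 70 mm gap between, reaching 72 mm up the plate
- stand_seat (a point): On the stand: where the plate's centre lies when seated. z runs up the leaning backrest, x points square into it, y along the ledge. The seated plate has the same z, its x and y opposite (white face to the front). The ledge is 50 mm below along z (its middle 30 mm above the table), the backrest face 4 mm behind along x, a lip 6 mm high 9 mm in front
- short_plate: Plain plate 8 x 150 x 55 mm in the rack's rear slot; origin under its middle; stays there
- bottle_small: Small reagent bottle with screw cap, 36 mm across, 64 mm high; origin under its middle; bystander
- lab_timer: Small white timer, 58 x 58 x 19 mm; origin under its middle; bystander
- dish: Round closed dish, 60 mm across, 16 mm high; origin under its middle; bystander
- case: Black cylindrical objective case lying down, 53 x 35 x 35 mm; origin under its middle; bystander

How it is judged:
On the way:
1. the plate has been slid up out of the rack: upright, wholly above the posts, over the rack (z of plate_mid in the frame of rack above 0.118 m and horizontal distance between plate_mid and rack below 0.08 m and angle between plate_mid's own z axis and vertical below 0.3 rad), for 0.1 s.
At the end, for the whole second after the job is handed in: the plate rests released on the stand: within 20 mm of the middle along the ledge, bottom edge on the ledge (5 mm), back on the backrest (6 mm; lean 0.18 to 0.36 rad; 0.08 rad in yaw), cut-out at the top and at the stand's -y end (coated face to the front) (x of plate_mid in the frame of stand_seat between -0.006 and 0.006 m and y of plate_mid in the frame of stand_seat between -0.02 and 0.02 m and z of plate_mid in the frame of stand_seat between -0.005 and 0.005 m and y of plate_cutout in the frame of stand_seat below -0.035 m and z of plate_cutout in the frame of stand_seat above 0.03 m and angle between plate_mid's own z axis and vertical between 0.18 and 0.36 rad and angle between the y axis of plate_mid and the y axis of stand_seat, either way round below 0.08 rad and contact force between plate and stand above 0.3 N and contact force between plate and the fingers below 0.05 N and linear speed of plate below 0.02 m/s); the robot touches nothing.
It fails at once if the plate is forced against the rack (over 40 N) (contact force between plate and rack above 40 N).
It fails at once if the plate is forced against the keeper pin (over 40 N) (contact force between plate and pin above 40 N).
It fails at once if the plate is set down hard on the stand (over 40 N) (contact force between plate and stand above 40 N).
It fails at once if the plate is dropped or tipped over (angle between plate_mid's own z axis and vertical above 1 rad).
It fails at once if another thing is moved by more than 20 mm (distance of any of bottle_small, lab_timer, dish, case, short_plate from where it was at the start of the episode above 0.02 m).
It also fails if it takes over 59 s, if anything falls off the work surface, if the arm or the gripper's body presses on something with over 40 N, if the wrist force passes 120 N, or if a joint passes its speed limit or range.

## Robot

A 7-joint arm with a two-finger parallel gripper is mounted at the origin on the work surface; the furniture and walls round the work are solid. World frame = base frame: x ahead of the robot, y to its left, z up, the work surface at z = 0. Lengths are in m, angles in rad, forces in N, time in s.
With the tool pointing down it reaches from about 0.425 to 0.925 m from the base axis. Payload 6.8 kg.
Tool frame: the origin (TCP) lies at the very end of the fingers, on their centre line; the grasp point (between the pads) lies 19 mm behind it (hold_point_z is the distance from the TCP to the grasp point, in m); z points along the fingers, y is the direction in which the jaws open and shut (so a half turn about z gives the same grasp; the last joint's range is limited). The gripper opens to 85 mm and grips with 20 to 120 N. Pads are 22 mm wide; open, the fingers measure 114 mm over their backs; the gripper's body (76 mm by 85 mm) begins 54 mm behind the grasp point. The pads swing forward as they close: fully open they stand 13 mm farther back than shut.
Start: joints at [1.005, 0.477, 0.022, 1.555, -0.011, 1.109, -0.083], TCP at [0.298, -0.606, 0.231] pointing down, gripper open.
Joint ranges: [-2.96, 2.96], [-0.34, 2.1], [-1.41, 1.46], [0.24, 2.44], [-1.37, 4.51], [0.17, 1.92], [-2.96, 2.96]. Speed limits (rad/s): [2.39, 2.39, 3.14, 3.14, 3.14, 3.14, 3.14].

## Interface

Orientations are given as a unit quaternion [w, x, y, z].
In Python, from station import get_obs, read_camera, calibration, hand_in, regions_of, hold_point_z gives the robot as it stands.
- The arm moves only by the tool send_rows, never from a script. Its argument "motion" is text: rows parted by semicolons, each of 7 numbers parted by spaces: the shift along the world's x, y, z in cm, then the turn, a rotation vector about the world's x, y, z in degrees, then the closure, from 0 (fully open) to 1 (shut). In form: dx dy dz rx ry rz fingers; .... A call has 1 to 20 rows; each row shifts and turns the pose as measured when the row begins; what a row does not reach is not made up. A row lasts 1/12 s, in which the tool goes at most 41.7 mm and 7.16 degrees, less where a joint would pass 70% of its speed; a pose out of reach is approached as far as the arm can. A call is refused whole if a number of a shift passes 4.17 or a number of a turn 7.16, either way. A call with a gripper value outside its range is refused whole. The fingers move at their own pace and stop on an object; "newtons" is the grip in N (left out, the last holds). Time passes only in rows, so rows that do not move let the fingers close. It gives the time, the measured TCP pose, the force and the opening at its end, in the units of the state.
- get_obs(): the state, without advancing time (a new reading comes with each control period).
- read_camera(name): name is "scene" or "top"; returns the picture (400x640x3 uint8, red, green, blue); there is no depth.
- calibration(name): a dict with "mtx" (3x3 intrinsics, pixels), "R" (3x3) and "t" (3): a world point X has camera coordinates R X + t. Camera axes: x right, y down, z forward; pixel columns grow to the right and rows downward; lengths in m; the calibration is good to about 2 mm. A picture is of the moment at which its call begins. calibration takes no time and is no camera call.
- hand_in(): hands the job in, once; it reports no verdict.
Trained networks look in the newest picture that a camera, given by its name, has taken for a name from the list of things; names that differ only in an ending like _2 or _b are one class to them, and where a whole thing is asked for, a point or a joint stands for the part that bears it (a point fixed in the world has none). Each returns a list of dicts, best first, with "conf" (0 to 1); they miss things now and then, are a little off and sometimes report something else, mostly with a low value. They report only what shows in the picture. A call takes as long as a camera call.
- regions_of(thing, camera): "region" (400x640 bool, what is visible of it) and "point" ([column, row] in pixels, amid what is visible of it).
The state is a dict: "t": time; "q": joint angles; "joint_vel": joint speeds; "joint_torque": joint torques, N m; "eef_pos": TCP position; "tool_rot": TCP orientation; "contact_force": force on the tool from outside, world axes, zero at the start; "torque": the same for the moment, N m; "gripper_width": opening from 0.0 (shut) to 1.0 (fully open).
Only numpy, scipy, OpenCV 4.12 (cv2) and the standard library are available. Lean on these libraries where they do the work, as an engineer would, in place of code of your own. Each camera call takes 0.05 s, during which the arm holds its last target.

## Working session

There is one attempt and no reset: what is moved stays moved. The work goes in short steps, Python scripts to look and compute and a tool call to move; the robot and the scene stay as the last step left them, time stands still between calls to the robot, and variables do not carry over. Pictures are saved under pics/ and viewed, and the job is handed in when it is done.

Besides the shell and the picture viewer there is one more tool, called after ">>>" as name(argument=value, ...), one argument or row to a line, values as JSON. send_rows: Moves the arm, as the interface text tells. Its arguments: {"type":"object","properties":{"motion":{"type":"string"},"newtons":{"type":"number"}},"required":["motion"]}

```bash
mkdir -p pics; ls; python3 - <<'E'
from station import *
import cv2,numpy as np
print(get_obs()); print(hold_point_z)
for n in ("scene","top"):
    im=read_camera(n); cv2.imwrite(f"pics/{n}0.png",im[:,:,::-1])
    c=calibration(n); print(n,c['mtx'].tolist(),c['R'].tolist(),c['t'].tolist())
E
```

```text
pics
{'t': 0.0, 'q': array([ 1.00491625,  0.47777776,  0.02234682,  1.55643163, -0.01148802,
        1.10929947, -0.08311951]), 'joint_vel': array([-0.00206286,  0.00026958,  0.00090604, -0.00046743, -0.00031308,
       -0.00134187, -0.00090683]), 'joint_torque': array([-4.19203425e-04, -5.96447539e+01,  1.60771843e+00, -2.81199914e+01,
        1.24758517e-02,  9.35713586e-03, -5.59122395e-05]), 'eef_pos': array([ 0.29804554, -0.60498816,  0.23034921]), 'tool_rot': array([-8.51159888e-04,  9.73918300e-01,  2.26897212e-01, -2.73239691e-04]), 'contact_force': array([-0.07825573,  0.25122909, -0.20895294]), 'torque': array([0.01596253, 0.01596973, 0.0359773 ]), 'gripper_width': 1.003058311894625}
0.0187
scene [[503.8082151277999, 0.0, 309.3128826691578], [0.0, 503.8082151277999, 204.79326805884816], [0.0, 0.0, 1.0]] [[-0.5536928138190635, -0.8326621551257264, -0.009899663959383753], [-0.6052948341434709, 0.41060855820163733, -0.6819228517147676], [0.5718762380833428, -0.37158356711909846, -0.7313571090532245]] [0.3969253783459288, 0.3072991367940951, 1.011225553486447]
top [[402.5763832676126, 0.0, 320.9925160629095], [0.0, 402.5763832676126, 199.43059984017876], [0.0, 0.0, 1.0]] [[-0.00039127115992769224, -0.9999692311219297, -0.007834776084647046], [-0.9936800660308908, 0.0012682301053100575, -0.112242228974859], [0.1122487117063002, 0.007741343670005461, -0.9936499878319622]] [0.1571637908679058, 0.5200649619696108, 1.1942717785931325]
```

View pics/scene0.png

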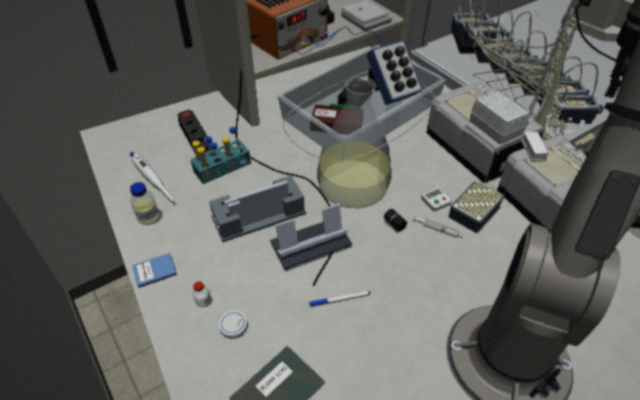

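View pics/top0.png

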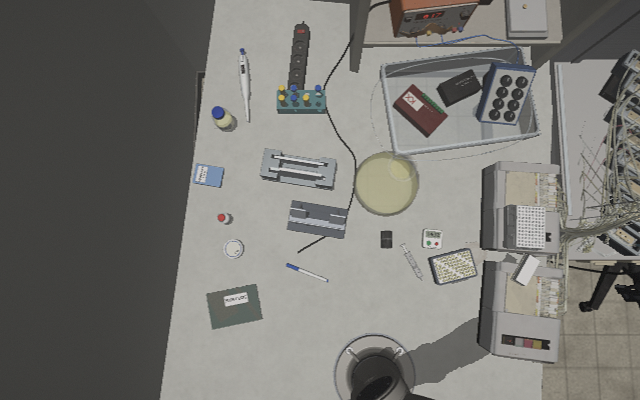

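```bash
cat > h.py <<'E'
from station import *
import cv2,numpy as np
from scipy.spatial.transform import Rotation as Ro
C={n:calibration(n) for n in("scene","top")}
def proj(n,X):
    c=C[n];X=np.atleast_2d(X);p=X@np.array(c['R']).T+np.array(c['t']);p=p@np.array(c['mtx']).T
    return p[:,:2]/p[:,2:]
def back(n,uv,z):
    c=C[n];R=np.array(c['R']);o=-R.T@np.array(c['t']);d=R.T@np.linalg.inv(c['mtx'])@[uv[0],uv[1],1]
    return o+d*(z-o[2])/d[2]
E
python3 - <<'E'
from h import *
for n in C: print(n,-np.array(C[n]['R']).T@np.array(C[n]['t']))
ims={n:read_camera(n) for n in C}
c=ims['top'][130:260,240:370,::-1];cv2.imwrite('pics/topc.png',cv2.resize(c,None,fx=4.6,fy=4.6,interpolation=cv2.INTER_CUBIC))
c=ims['scene'][160:280,195:365,::-1];cv2.imwrite('pics/scenec.png',cv2.resize(c,None,fx=4.6,fy=4.6,interpolation=cv2.INTER_CUBIC))
for th in ['plate_mid','rack','stand','short_plate','bottle_small','lab_timer','dish','case']:
  for n in C:
    r=regions_of(th,n)
    for d in r[:2]:
      m=d['region'];ys,xs=np.where(m)
      print(th,n,round(d['conf'],2),np.round(d['point'],1),m.sum(),xs.min(),xs.max(),ys.min(),ys.max(),back(n,d['point'],0.03).round(3))
    if r: np.save(f'pics/{th}_{n}.npy',r[0]['region'])
E
```

```text
scene [-0.17251456  0.58007988  0.95305073]
top [0.38278421 0.14725412 1.24629273]
plate_mid scene 0.76 [260.1 202. ] 1590 228 288 181 225 [0.627 0.208 0.03 ]
plate_mid top 0.66 [300.8 174.1] 394 270 320 167 180 [0.598 0.219 0.03 ]
rack scene 0.17 [310.2 238.7] 2808 270 351 204 268 [0.457 0.17  0.03 ]
rack top 0.63 [296.2 167.4] 1572 260 335 149 189 [0.619 0.233 0.03 ]
stand scene 0.72 [308.  241.9] 2911 270 351 204 268 [0.452 0.18  0.03 ]
stand top 0.76 [314.5 220.4] 1661 287 346 202 237 [0.456 0.176 0.03 ]
stand top 0.57 [385.7 241.4] 183 380 391 231 247 [ 0.393 -0.037  0.03 ]
short_plate scene 0.53 [232.1 197.7] 17 229 236 198 200 [0.68 0.26 0.03]
short_plate top 0.6 [299.1 161.5] 306 274 322 155 167 [0.638 0.224 0.03 ]
bottle_small scene 0.78 [198.9 292.6] 335 192 209 281 305 [0.467 0.452 0.03 ]
bottle_small top 0.61 [225.8 218.1] 139 217 230 212 223 [0.464 0.445 0.03 ]
lab_timer scene 0.88 [437.3 202.3] 469 421 451 187 210 [ 0.376 -0.159  0.03 ]
lab_timer top 0.66 [432.2 235.9] 397 421 442 229 248 [ 0.41  -0.177  0.03 ]
dish scene 0.71 [233.3 325.3] 665 219 247 310 337 [0.355 0.427 0.03 ]
dish top 0.74 [232.7 246. ] 325 223 242 239 259 [0.38  0.422 0.03 ]
case scene 0.67 [396.3 219.1] 320 384 406 208 230 [ 0.391 -0.038  0.03 ]
case top 0.49 [382.4 237.2] 176 380 391 231 246 [ 0.406 -0.028  0.03 ]
```

View pics/topc.png

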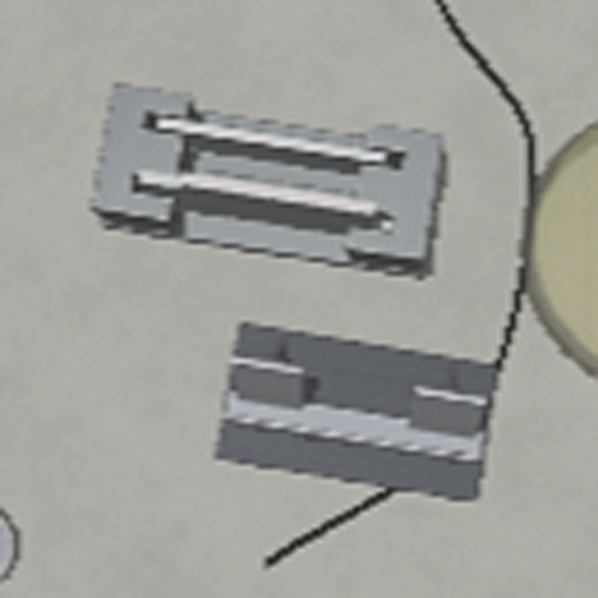

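View pics/scenec.png

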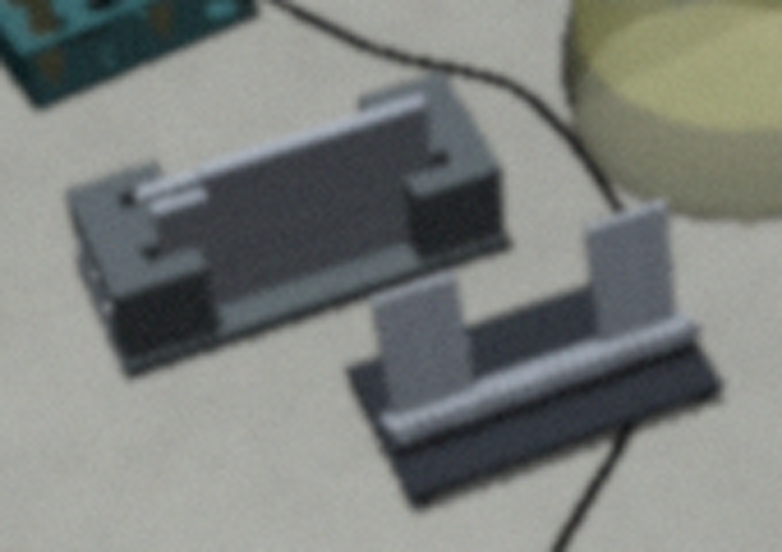

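```bash
cat >> h.py <<'E'
def T(p,X):
    X=np.atleast_2d(X);c,s=np.cos(p[2]),np.sin(p[2])
    return np.c_[p[0]+c*X[:,0]-s*X[:,1],p[1]+s*X[:,0]+c*X[:,1],X[:,2]]
def top2(x,y): return [(x+.5)/4.6-.5+240,(y+.5)/4.6-.5+130]
def sc2(x,y): return [(x+.5)/4.6-.5+195,(y+.5)/4.6-.5+160]
E
cat > fit.py <<'E'
from h import *
from scipy.optimize import least_squares
def fit(obs,p0,free=3):
    def f(p):
        return np.concatenate([(proj(n,T(p,X))[0]-uv) for n,uv,X in obs])
    s=least_squares(f,p0);print(s.x.round(4),f(s.x).round(1));return s.x
h=.065
rk=fit([('top',top2(115,85),(.044,.111,h)),('top',top2(445,133),(.044,-.111,h)),('top',top2(97,210),(-.044,.111,h)),('top',top2(428,265),(-.044,-.111,h)),
 ('scene',sc2(130,375),(-.044,.111,0)),('scene',sc2(510,245),(-.044,-.111,0))],[.6,.23,-.1])
st=[]
for zb in (.008,.014,.02):
 print(zb);st=fit([('top',top2(240,322),(.046,.088,zb)),('top',top2(497,362),(.046,-.088,zb)),('top',top2(218,458),(-.046,.088,zb)),('top',top2(475,500),(-.046,-.088,zb)),
 ('scene',sc2(350,370),(.046,.088,zb)),('scene',sc2(720,390),(-.046,-.088,zb)),('scene',sc2(415,505),(-.046,.088,zb))],[.45,.17,-.1])
np.save('rk.npy',rk);np.save('st.npy',st)
E
python3 fit.py
```

```text
[ 0.6139  0.2226 -0.1548] [ 0.  -1.   1.5 -0.4 -1.1  0.4  0.7 -0.2 -0.5  1.2  0.2  0.4]
0.008
[ 0.4621  0.1664 -0.1612] [ 0.5  0.2  0.8  0.5  0.3 -0.   1.   0.1 -1.6  0.9  0.7 -0.3 -1.1 -0. ]
0.014
[ 0.4602  0.1674 -0.1588] [-0.1  0.6  0.6  0.9 -0.3  0.6  0.8  0.6 -1.7  0.1  1.  -1.3 -1.1 -0.7]
0.02
[ 0.4583  0.1685 -0.1564] [-0.6  1.1  0.3  1.3 -0.8  1.3  0.6  1.1 -1.9 -0.7  1.2 -2.2 -1.1 -1.5]
```

```bash
cat > fit2.py <<'E'
from fit import *
s,c=np.sin(.26),np.cos(.26)
def S(x,y,z): # ledge frame: x into backrest, z up backrest
    return (x*c+z*s,y,.030-x*s+z*c)
print('fit2')
o=[('top',top2(232,362),S(4,.08,.072))]
ob=[('top',top2(232,362),S(.004,.08,.072)),('top',top2(305,374),S(.004,.035,.072)),('top',top2(415,391),S(.004,-.035,.072)),('top',top2(488,404),S(.004,-.08,.072)),
('scene',sc2(373,295),S(.004,.08,.072)),('scene',sc2(460,274),S(.004,.035,.072)),('scene',sc2(587,232),S(.004,-.035,.072)),('scene',sc2(667,205),S(.004,-.08,.072))]
sl=fit(ob,[.45,.17,-.15]);np.save('sl.npy',sl)
ims={n:read_camera(n) for n in C}
def draw(n,p,Xs,col,im,f,x0,y0):
    q=proj(n,T(p,np.array(Xs)));q=((q-[x0,y0]+.5)*f-.5)
    cv2.polylines(im,[np.round(q*8).astype(int)],False,col,1,cv2.LINE_AA,3)
for n,(x0,y0,w,hh) in {'top':(240,130,130,130),'scene':(195,160,170,120)}.items():
    im=cv2.resize(np.ascontiguousarray(ims[n][y0:y0+hh,x0:x0+w,::-1]),None,fx=4.6,fy=4.6,interpolation=cv2.INTER_CUBIC)
    D=lambda p,Xs,col:draw(n,p,Xs,col,im,4.6,x0,y0)
    for z in(0,.065): D(rk,[(a*.044,b*.111,z) for a,b in((1,1),(1,-1),(-1,-1),(-1,1),(1,1))],(0,255,0))
    zt=.112
    for sx in(-.025,-.017):
        D(rk,[(sx,.075,.012),(sx,.075,zt-.016),(sx,.048,zt-.016),(sx,.048,zt),(sx,-.048,zt),(sx,-.048,zt-.016),(sx,-.075,zt-.016),(sx,-.075,.012)],(0,0,255))
        D(rk,[(sx,.075,zt),(sx,-.075,zt)],(0,128,255))
    for sx in(.017,.025): D(rk,[(sx,.075,.067),(sx,-.075,.067)],(255,0,0))
    for sg in(1,-1): D(sl,[S(.004,sg*.035,0),S(.004,sg*.035,.072),S(.004,sg*.08,.072),S(.004,sg*.08,0)],(255,0,255))
    D(sl,[S(-.009,.088,.006),S(-.009,-.088,.006)],(0,255,255))
    cv2.imwrite(f'pics/{n}_ov.png',im)
E
python3 fit2.py
```

```text
[ 0.6139  0.2226 -0.1548] [ 0.  -1.   1.5 -0.4 -1.1  0.4  0.7 -0.2 -0.5  1.2  0.2  0.4]
0.008
[ 0.4621  0.1664 -0.1612] [ 0.5  0.2  0.8  0.5  0.3 -0.   1.   0.1 -1.6  0.9  0.7 -0.3 -1.1 -0. ]
0.014
[ 0.4602  0.1674 -0.1588] [-0.1  0.6  0.6  0.9 -0.3  0.6  0.8  0.6 -1.7  0.1  1.  -1.3 -1.1 -0.7]
0.02
[ 0.4583  0.1685 -0.1564] [-0.6  1.1  0.3  1.3 -0.8  1.3  0.6  1.1 -1.9 -0.7  1.2 -2.2 -1.1 -1.5]
fit2
[ 0.4511  0.1683 -0.1783] [ 0.6 -0.1  0.2  0.   0.4  0.6  0.1  0.6 -0.5  1.1 -0.8 -0.4 -0.2 -0.6
  0.1 -0.5]
```

View pics/top_ov.png

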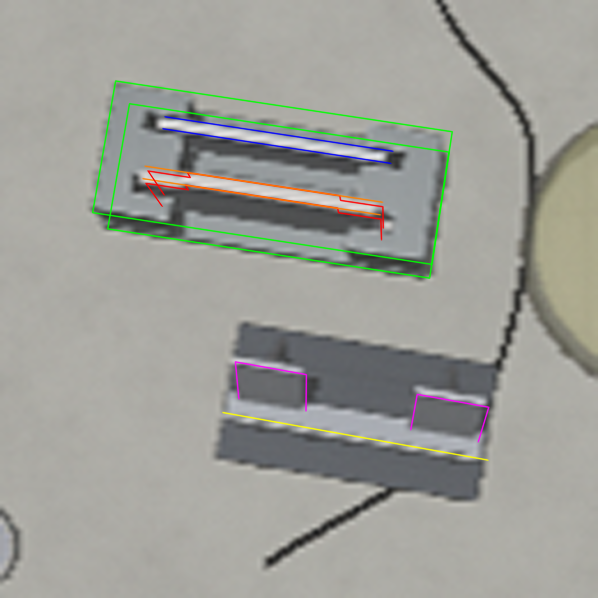

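View pics/scene_ov.png

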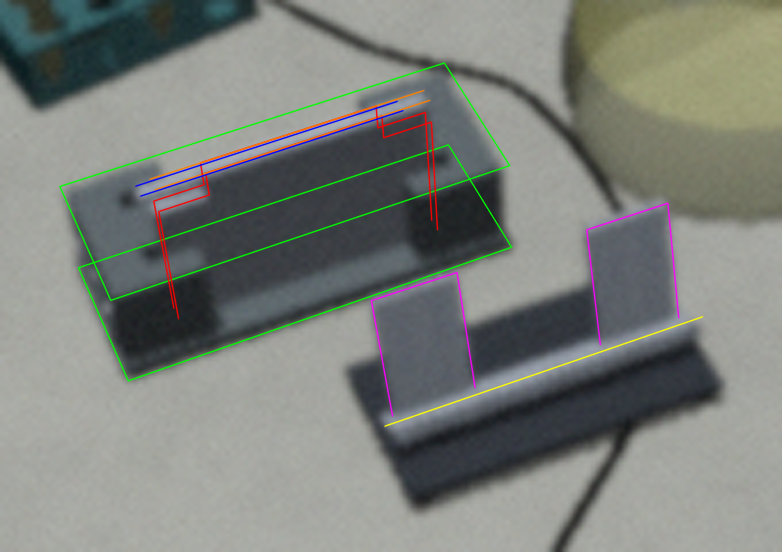

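>>> send_rows(
  motion="0 0 4 0 0 0 0;0 0 4 0 0 0 0;0 0 4 0 0 0 0;0 0 4 0 0 0 0;0 0 2 0 0 0 0;1.5 4 0 0 0 2.7 0;1.5 4 0 0 0 2.7 0;1.5 4 0 0 0 2.7 0;1.5 4 0 0 0 2.7 0;1.5 4 0 0 0 2.7 0;1.5 4 0 0 0 2.7 0;1.5 4 0 0 0 2.7 0;1.5 4 0 0 0 2.7 0;1.5 4 0 0 0 2.7 0;1.5 4 0 0 0 2.7 0;1.5 4 0 0 0 2.7 0;1.5 4 0 0 0 2.7 0;1.5 4 0 0 0 2.7 0;1.5 4 0 0 0 2.7 0;1.5 4 0 0 0 2.7 0",
  newtons=30,
)

```text
t: 2.77
eef_pos: [0.5057, -0.0169, 0.4208]
tool_rot: [0.006, 0.832, 0.555, -0.0]
contact_force: [0.5, -0.6, 0.4]
gripper_width: 1.0
```

```bash
cat >> h.py <<'E'
def rep(pos,psi,lean=0):
    """print delta to target: tool y at yaw psi (rad), tool down; lean: plate tilt about stand y (yaw psi axis)"""
    o=get_obs();w=o['tool_rot'];R=Ro.from_quat([w[1],w[2],w[3],w[0]])
    yv=np.array([np.cos(psi),np.sin(psi),0]);zv=np.array([0,0,-1.]);xv=np.cross(yv,zv)
    Rt=Ro.from_matrix(np.c_[xv,yv,zv])
    if lean: # lean top toward direction phi (rad yaw), amount
        phi,a=lean; ax=np.cross([0,0,1],[np.cos(phi),np.sin(phi),0]); Rt=Ro.from_rotvec(ax*a)*Rt
    d=(Rt*R.inv()).as_rotvec(degrees=True)
    print('t',round(o['t'],2),'pos',o['eef_pos'].round(4),'d cm',((np.array(pos)-o['eef_pos'])*100).round(2),'rot deg',d.round(2),'F',o['contact_force'].round(1),'M',o['torque'].round(2),'w',round(o['gripper_width'],3),'q',o['q'].round(2))
E
python3 -c "
from h import *
rep([.5931,.2258,.2],-.157)"
```

```text
t 2.77 pos [ 0.5057 -0.0169  0.4208] d cm [  8.74  24.27 -22.08] rot deg [ 0.54  0.41 13.53] F [ 0.5 -0.6  0.4] M [-0.02 -0.1  -0.  ] w 1.0 q [ 0.36  0.1  -0.49  1.65  0.06  1.4  -0.53]
```

>>> send_rows(
  motion="1.2 3.2 -1.5 0.1 0.1 1.8 0;1.2 3.2 -2.5 0.1 0.1 1.8 0;1.2 3.2 -2.5 0.1 0.1 1.8 0;1.2 3.2 -2.5 0.1 0 1.8 0;1.2 3.2 -2.5 0 0 1.8 0;1.2 3.2 -2.5 0 0 1.8 0;1.2 3.2 -2.5 0 0 1.8 0;0.4 1.5 -2.5 0 0 1 0;0 0 -1.5 0 0 0 0;0 0 0 0 0 0 0",
)

```text
t: 3.6
eef_pos: [0.5928, 0.2352, 0.2181]
tool_rot: [0.002, 0.752, 0.66, 0.007]
contact_force: [0.2, -1.0, 0.1]
gripper_width: 1.0
```

```bash
python3 -c "
from h import *
rep([.5931,.2258,.15],-.157)
for n in C: cv2.imwrite(f'pics/{n}1.png',cv2.resize(read_camera(n)[100:300,180:400,::-1],None,fx=2.9,fy=2.9,interpolation=cv2.INTER_CUBIC))"
```

```text
t 3.6 pos [0.5928 0.2352 0.2181] d cm [ 0.03 -0.94 -6.81] rot deg [-0.34  0.7  -1.55] F [ 0.2 -1.   0.1] M [-0.1   0.04 -0.04] w 1.0 q [-0.04  0.49 -0.61  1.64  0.31  1.09 -0.86]
```

View pics/scene1.png

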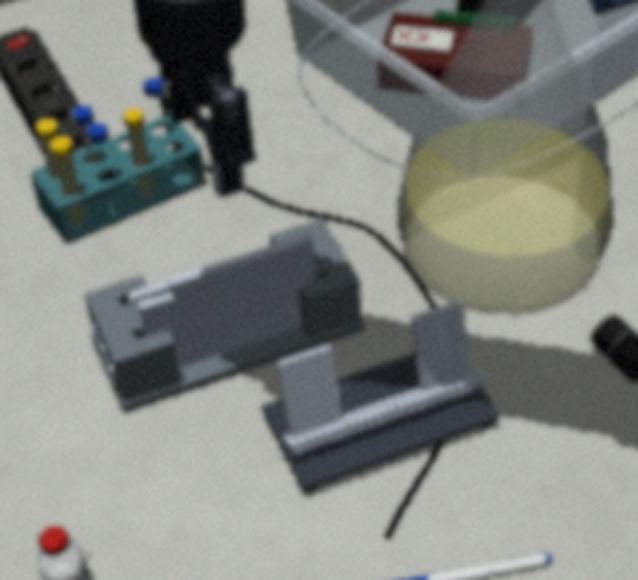

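View pics/top1.png

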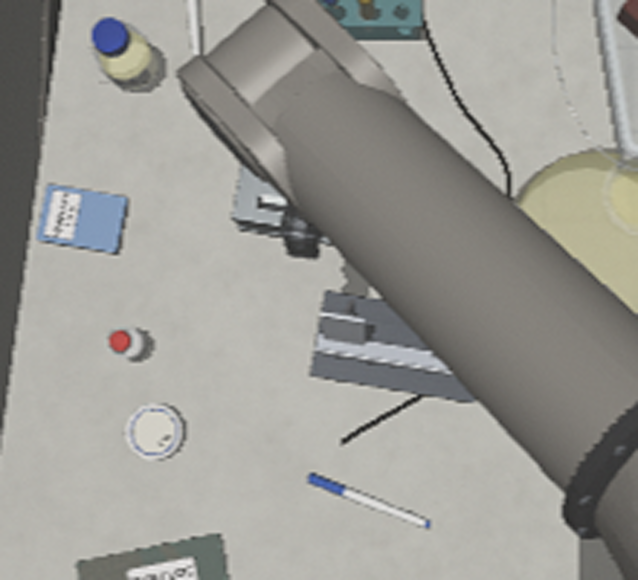

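>>> send_rows(
  motion="0 -0.5 -2.5 -0.2 0.4 -0.8 0;0 -0.4 -2.5 -0.1 0.3 -0.7 0;0 0 -2.5 0 0 0 0;0 0 -1.5 0 0 0 0;0 0 0 0 0 0 0",
)

```text
t: 4.12
eef_pos: [0.6014, 0.2224, 0.1407]
tool_rot: [0.005, 0.764, 0.645, 0.01]
contact_force: [-1.2, -0.8, -0.2]
gripper_width: 1.002
```

```bash
python3 -c "
from h import *
rep([.5931,.2258,.078],-.157)
cv2.imwrite('pics/s2.png',cv2.resize(read_camera('scene')[140:270,190:350,::-1],None,fx=4.6,fy=4.6,interpolation=cv2.INTER_CUBIC))"
```

```text
t 4.12 pos [0.6014 0.2224 0.1407] d cm [-0.83  0.34 -6.27] rot deg [-0.28  1.28  0.64] F [-1.2 -0.8 -0.2] M [ 0.02  0.09 -0.  ] w 1.002 q [-0.05  0.57 -0.56  1.71  0.37  0.95 -0.92]
```

View pics/s2.png

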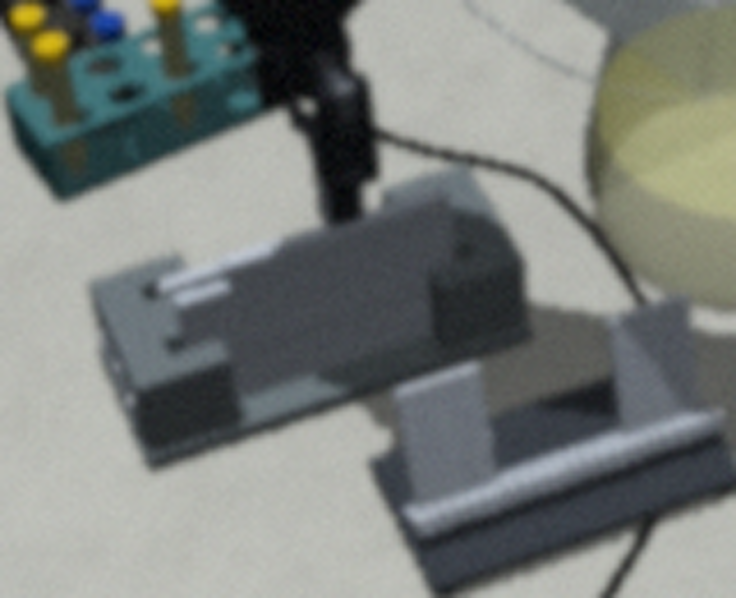

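>>> send_rows(
  motion="-0.8 0.3 0 -0.3 1.2 0.6 0;0 0 0 0 0 0 0;0 0 0 0 0 0 0",
)

```text
t: 4.42
eef_pos: [0.5965, 0.2258, 0.1484]
tool_rot: [0.002, 0.761, 0.648, 0.004]
contact_force: [1.3, 0.3, -0.2]
gripper_width: 1.003
```

```bash
python3 -c "
from h import *
rep([.5931,.2258,.078],-.157)"
```

```text
t 4.42 pos [0.5965 0.2258 0.1484] d cm [-0.34  0.   -7.04] rot deg [-0.11  0.49  0.16] F [ 1.3  0.3 -0.2] M [ 0.01 -0.04  0.02] w 1.003 q [-0.05  0.56 -0.57  1.7   0.36  0.98 -0.91]
```

>>> send_rows(
  motion="-0.3 0 -2 -0.1 0.4 0.1 0;0 0 -2 0 0 0 0;0 0 -1 0 0 0 0;0 0 0 0 0 0 0;0 0 0 0 0 0 0",
  newtons=20,
)

```text
t: 4.83
eef_pos: [0.5977, 0.2285, 0.1051]
tool_rot: [0.002, 0.761, 0.649, 0.007]
contact_force: [1.2, 0.8, -0.5]
gripper_width: 0.997
```

```bash
python3 -c "
from h import *
rep([.5931,.2258,.078],-.157)
cv2.imwrite('pics/s3.png',cv2.resize(read_camera('scene')[140:270,190:350,::-1],None,fx=4.6,fy=4.6,interpolation=cv2.INTER_CUBIC))"
```

```text
t 4.83 pos [0.5977 0.2285 0.1051] d cm [-0.46 -0.27 -2.71] rot deg [-0.29  0.76  0.06] F [ 1.2  0.8 -0.5] M [ 0.01  0.05 -0.01] w 0.997 q [-0.07  0.61 -0.55  1.73  0.4   0.9  -0.94]
```

View pics/s3.png

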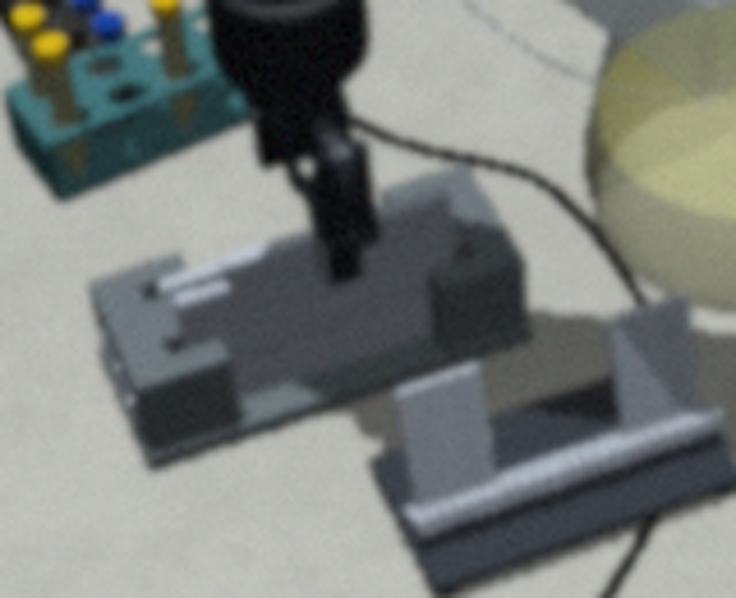

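>>> send_rows(
  motion="-0.5 -0.2 -1 -0.3 0.7 0 0;-0.1 -0.1 -1 0 0.2 0 0;0 0 -0.6 0 0 0 0;0 0 0 0 0 0 0",
)

```text
t: 5.22
eef_pos: [0.5927, 0.2259, 0.0798]
tool_rot: [-0.0, 0.761, 0.649, 0.0]
contact_force: [-0.6, 0.3, 0.2]
gripper_width: 1.003
```

```bash
python3 -c "
from h import *
rep([.5931,.2258,.078],-.157)"
```

```text
t 5.22 pos [0.5927 0.2259 0.0798] d cm [ 0.04 -0.01 -0.18] rot deg [-0.04  0.01  0.08] F [-0.6  0.3  0.2] M [ 0.01 -0.03 -0.02] w 1.003 q [-0.08  0.64 -0.54  1.75  0.41  0.87 -0.95]
```

>>> send_rows(
  motion="0 0 -0.1 0 0 0 0.5;0 0 0 0 0 0 0.7;0 0 0 0 0 0 0.8;0 0 0 0 0 0 0.85;0 0 0 0 0 0 0.85;0 0 0 0 0 0 0.85;0 0 0 0 0 0 0.85",
)

```text
t: 5.8
eef_pos: [0.593, 0.2261, 0.0788]
tool_rot: [-0.0, 0.761, 0.649, 0.0]
contact_force: [-0.2, 0.4, 0.1]
gripper_width: 0.149
```

```bash
python3 -c "
from h import *
rep([.5931,.2258,.078],-.157)
cv2.imwrite('pics/s4.png',cv2.resize(read_camera('scene')[140:270,190:350,::-1],None,fx=4.6,fy=4.6,interpolation=cv2.INTER_CUBIC))"
```

```text
t 5.8 pos [0.593  0.2261 0.0788] d cm [ 0.01 -0.03 -0.08] rot deg [-0.06  0.02  0.09] F [-0.2  0.4  0.1] M [0.02 0.02 0.03] w 0.149 q [-0.08  0.64 -0.54  1.75  0.41  0.87 -0.95]
```

View pics/s4.png

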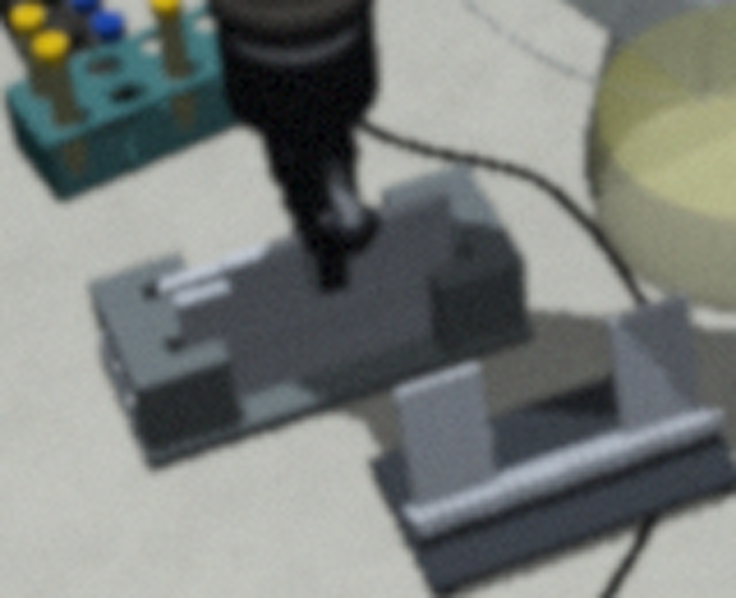

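>>> send_rows(
  motion="0 0 0 0 0 0 0.88;0 0 0 0 0 0 0.92;0 0 0 0 0 0 1;0 0 0 0 0 0 1;0 0 0 0 0 0 1",
)

```text
t: 6.27
eef_pos: [0.5931, 0.2261, 0.079]
tool_rot: [-0.0, 0.761, 0.649, 0.001]
contact_force: [0.7, 0.0, -0.1]
gripper_width: 0.092
```

```bash
python3 -c "
from h import *
rep([.5931,.2258,.078],-.157)"
```

```text
t 6.27 pos [0.5931 0.2261 0.079 ] d cm [ 0.   -0.03 -0.1 ] rot deg [-0.07  0.04  0.09] F [ 0.7  0.  -0.1] M [-0.01 -0.04 -0.05] w 0.092 q [-0.08  0.64 -0.54  1.75  0.41  0.87 -0.95]
```

>>> send_rows(
  motion="0 0 0.1 0 0 0 1;0.02 0.15 0 0 0 0 1;0.02 0.15 0 0 0 0 1;0.02 0.1 0 0 0 0 1",
  newtons=40,
)

```text
t: 6.6
eef_pos: [0.593, 0.2295, 0.0792]
tool_rot: [-0.0, 0.761, 0.649, -0.0]
contact_force: [0.1, -1.3, -1.7]
gripper_width: 0.09
```

```bash
python3 -c "
from h import *
rep([.5931,.2258,.078],-.157)"
```

```text
t 6.6 pos [0.593  0.2295 0.0792] d cm [ 0.01 -0.37 -0.12] rot deg [-0.01 -0.06  0.11] F [ 0.1 -1.3 -1.7] M [0.03 0.08 0.01] w 0.09 q [-0.08  0.64 -0.54  1.74  0.41  0.87 -0.96]
```

Moved 3.4 mm in +y with little force; a little further.

>>> send_rows(
  motion="0.02 0.1 0 0 0 0 1;0.02 0.1 0 0 0 0 1",
)

```text
t: 6.77
eef_pos: [0.5934, 0.2311, 0.0792]
tool_rot: [-0.0, 0.761, 0.649, -0.001]
contact_force: [-0.7, -1.7, 0.9]
gripper_width: 0.09
```

```bash
python3 -c "
from h import *
rep([.5931,.2258,.078],-.157)"
```

```text
t 6.77 pos [0.5934 0.2311 0.0792] d cm [-0.03 -0.53 -0.12] rot deg [ 0.06 -0.08  0.12] F [-0.7 -1.7  0.9] M [-0.23  0.08  0.03] w 0.09 q [-0.09  0.65 -0.53  1.74  0.41  0.87 -0.96]
```

>>> send_rows(
  motion="0.02 0.1 0 0 0 0 1;0.02 0.1 0 0 0 0 1",
)

```text
t: 6.93
eef_pos: [0.594, 0.2331, 0.0792]
tool_rot: [0.0, 0.761, 0.649, -0.001]
contact_force: [0.2, 0.3, -0.5]
gripper_width: 0.089
```

```bash
python3 -c "
from h import *
rep([.5931,.2258,.078],-.157)"
```

```text
t 6.93 pos [0.594  0.2331 0.0792] d cm [-0.09 -0.73 -0.12] rot deg [ 0.08 -0.08  0.14] F [ 0.2  0.3 -0.5] M [-0.09 -0.01  0.02] w 0.089 q [-0.09  0.65 -0.53  1.74  0.41  0.87 -0.96]
```

>>> send_rows(
  motion="0.01 0.05 0 0 0 0 1;0 0 0.2 0 0 0 1;0 0 0.15 0 0 0 1;0 0 0.15 0 0 0 1",
)

```text
t: 7.27
eef_pos: [0.5935, 0.2346, 0.0839]
tool_rot: [-0.0, 0.761, 0.649, -0.001]
contact_force: [0.3, -0.2, -1.4]
gripper_width: 0.086
```

```bash
python3 -c "
from h import *
rep([.5931,.2258,.078],-.157)
cv2.imwrite('pics/s5.png',cv2.resize(read_camera('scene')[140:270,190:350,::-1],None,fx=4.6,fy=4.6,interpolation=cv2.INTER_CUBIC))"
```

```text
t 7.27 pos [0.5935 0.2346 0.0839] d cm [-0.04 -0.88 -0.59] rot deg [ 0.04 -0.13  0.09] F [ 0.3 -0.2 -1.4] M [-0.02  0.   -0.04] w 0.086 q [-0.09  0.64 -0.54  1.73  0.41  0.88 -0.96]
```

View pics/s5.png

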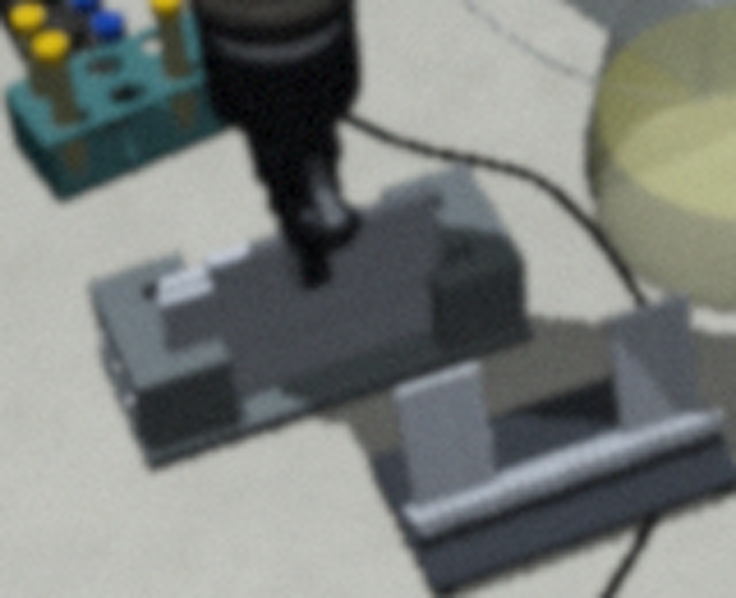

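>>> send_rows(
  motion="0 0 0.2 0 0 0 1;0 0 0.2 0 0 0 1;0 0 0.2 0 0 0 1",
)

```text
t: 7.57
eef_pos: [0.5935, 0.2347, 0.0906]
tool_rot: [-0.001, 0.761, 0.649, -0.001]
contact_force: [1.4, 0.9, -2.6]
gripper_width: 0.086
```

```bash
python3 -c "
from h import *
rep([.594,.2341,.2],-.157)"
```

```text
t 7.57 pos [0.5935 0.2347 0.0906] d cm [ 0.05 -0.06 10.94] rot deg [ 0.02 -0.13  0.08] F [ 1.4  0.9 -2.6] M [-0.01 -0.01  0.  ] w 0.086 q [-0.09  0.63 -0.54  1.73  0.4   0.89 -0.96]
```

>>> send_rows(
  motion="0.03 0 0.4 0 0 0 1;0 0 0.5 0 0 0 1;0 0 0.5 0 0 0 1;0 0 0.5 0 0 0 1;0 0 0.3 0 0 0 1",
)

```text
t: 7.98
eef_pos: [0.5938, 0.2346, 0.115]
tool_rot: [-0.001, 0.761, 0.649, -0.001]
contact_force: [0.0, -0.2, -1.6]
gripper_width: 0.085
```

```bash
python3 -c "
from h import *
rep([.594,.2341,.2],-.157)"
```

```text
t 7.98 pos [0.5938 0.2346 0.115 ] d cm [ 0.02 -0.05  8.5 ] rot deg [ 0.02 -0.12  0.09] F [ 0.  -0.2 -1.6] M [-0.03 -0.05  0.07] w 0.085 q [-0.08  0.6  -0.56  1.71  0.38  0.93 -0.94]
```

>>> send_rows(
  motion="0 0 0.6 0 0 0 1;0 0 0.8 0 0 0 1;0 0 0.8 0 0 0 1;0 0 0.8 0 0 0 1;0 0 1 0 0 0 1;0 0 1.5 0 0 0 1;0 0 2 0 0 0 1;0 0 2 0 0 0 1;0 0 2 0 0 0 1;0 0 1 0 0 0 1;0 0 0 0 0 0 1;0 0 0 0 0 0 1",
)

```text
t: 8.98
eef_pos: [0.5932, 0.235, 0.2539]
tool_rot: [-0.0, 0.761, 0.649, 0.001]
contact_force: [-0.5, 0.0, -1.8]
gripper_width: 0.085
```

```bash
python3 -c "
from h import *
rep([.594,.2341,.2],-.157)
for n in C: cv2.imwrite(f'pics/{n}6.png',cv2.resize(read_camera(n)[90:270,180:380,::-1],None,fx=3.2,fy=3.2,interpolation=cv2.INTER_CUBIC))"
```

```text
t 8.98 pos [0.5932 0.235  0.2539] d cm [ 0.08 -0.09 -5.39] rot deg [-0.06  0.07  0.04] F [-0.5  0.  -1.8] M [ 0.03 -0.01  0.02] w 0.085 q [-0.04  0.46 -0.61  1.59  0.28  1.17 -0.86]
```

View pics/scene6.png

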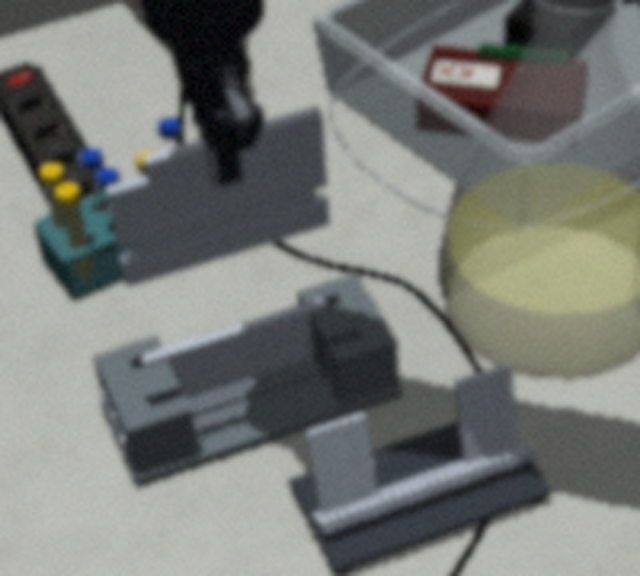

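```bash
cat > pf.py <<'E'
from h import *
from scipy.optimize import least_squares
o=get_obs();w=o['tool_rot'];R=Ro.from_quat([w[1],w[2],w[3],w[0]]);P=o['eef_pos']
# plate frame in tool: plate x = tool y (initial), plate z=-tool z, plate y = z x x = 
B=np.c_[[0,1,0],np.cross([0,0,-1],[0,1,0]),[0,0,-1.]]
obs=[((126,283),(-.004,.075,-.05)),((329,222),(-.004,-.075,-.05)),((320,112),(-.004,-.075,.05)),((108,197),(-.004,.075,.034))]
def f(p):
    r=[]
    for uv,X in obs:
        Xt=np.array([0,0,0])+Ro.from_rotvec([p[2],0,0]).apply(X)+[0,p[0],p[1]]
        r+=list(proj('scene',R.apply(B@Xt)+P)[0]-[(uv[0]+.5)/3.2-.5+180,(uv[1]+.5)/3.2-.5+90])
    return np.array(r)
s=least_squares(f,[0,-.016,0],x_scale=.01);print(s.x.round(4),f(s.x).round(1))
E
python3 pf.py
```

```text
[ 0.0026 -0.0157 -0.0105] [ 0.2  1.3  0.   0.3  0.1 -0.4 -0.3 -0.9]
```

View pics/top6.png

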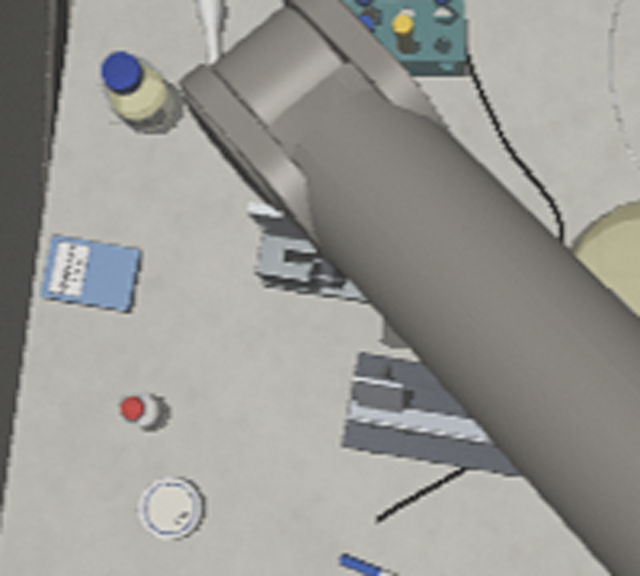

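>>> send_rows(
  motion="-0.3 -0.2 0 0 0 3 1;-0.5 -0.2 0 0 0 5 1;-0.5 -0.3 0 0 0 6.5 1;-0.5 -0.3 0 0 0 6.5 1;-0.5 -0.3 0 0 0 6.5 1;-0.5 -0.3 0 0 0 6.5 1;-0.5 -0.3 0 0 0 6.5 1;-0.5 -0.3 0 0 0 6.5 1;-0.5 -0.3 0 0 0 6.5 1;-0.5 -0.3 0 0 0 6.5 1;-0.5 -0.3 0 0 0 6.5 1;-0.5 -0.3 0 0 0 6.5 1;-0.5 -0.3 0 0 0 6.5 1;-0.5 -0.3 0 0 0 6.5 1;-0.5 -0.3 0 0 0 6.5 1;-0.5 -0.3 0 0 0 6.5 1",
)

```text
t: 10.42
eef_pos: [0.5012, 0.1805, 0.2289]
tool_rot: [-0.007, -0.042, 0.999, -0.015]
contact_force: [0.6, 0.1, -1.7]
gripper_width: 0.085
```

```bash
cat > tgt.py <<'E'
from h import *
import sys
yaw=-.165
e=np.array([np.cos(yaw),np.sin(yaw),0]);y=np.array([-np.sin(yaw),np.cos(yaw),0]);z=np.array([0,0,1.])
a=.26;u=e*np.sin(a)+z*np.cos(a);n=e*np.cos(a)-z*np.sin(a)
led=np.array([.4511,.1683,.030]);seat=led+.05*u
def tcp(dx=0,dz=0,dy=0): return seat+.0157*u+.0026*y+dx*n+dz*u+dy*y
def where(): # plate centre in seat frame
    o=get_obs();w=o['tool_rot'];R=Ro.from_quat([w[1],w[2],w[3],w[0]])
    c=o['eef_pos']+R.apply([0,0,.0157])
    tx=R.apply([1,0,0]); c=c-.0026*y
    d=c-seat;print('plate in seat mm: x %.1f y %.1f z %.1f'%tuple(1000*np.array([d@n,d@y,d@u])))
if __name__=='__main__':
    dx,dz=float(sys.argv[1])/1000,float(sys.argv[2])/1000
    ln=len(sys.argv)<4
    rep(tcp(dx,dz),yaw+np.pi,(yaw,a) if ln else 0);where()
    print('n cm',n.round(3),'u',u.round(3))
E
python3 tgt.py -2 80; python3 tgt.py -2 80 v
```

```text
t 10.42 pos [0.5012 0.1805 0.2289] d cm [-1.47 -1.55 -5.76] rot deg [13.71 11.4  75.01] F [ 0.6  0.1 -1.7] M [ 0.06 -0.03 -0.02] w 0.085 q [ 0.34  0.44 -1.04  1.83  0.43  1.14  0.8 ]
plate in seat mm: x -1.4 y 17.2 z 139.2
n cm [ 0.953 -0.159 -0.257] u [ 0.254 -0.042  0.966]
t 10.42 pos [0.5012 0.1805 0.2289] d cm [-1.47 -1.55 -5.76] rot deg [ 1.94  0.53 75.67] F [ 0.6  0.1 -1.7] M [ 0.06 -0.03 -0.02] w 0.085 q [ 0.34  0.44 -1.04  1.83  0.43  1.14  0.8 ]
plate in seat mm: x -1.4 y 17.2 z 139.2
n cm [ 0.953 -0.159 -0.257] u [ 0.254 -0.042  0.966]
```

>>> send_rows(
  motion="0 0 0.3 0.2 0 6.5 1;0 0 0.3 0.2 0 6.5 1;0 0 0.3 0.2 0 6.5 1;0 0 0.3 0.2 0 6.5 1;0 0 0.3 0.2 0 6.5 1;0 0 0.3 0.2 0 6.5 1;0 0 0.3 0.2 0 6.5 1;0 0 0.3 0.2 0 6.5 1;0 0 0.3 0.2 0 6.5 1;0 0 0.3 0.2 0 6.5 1;0 0 0.2 0 0 4 1;0 0 0 0 0 0 1;0 0 0 0 0 0 1",
)

```text
t: 11.5
eef_pos: [0.4918, 0.173, 0.2459]
tool_rot: [-0.008, -0.627, 0.779, 0.0]
contact_force: [-0.1, -0.1, -1.4]
gripper_width: 0.088
```

```bash
python3 tgt.py -2 80; python3 tgt.py -2 80 v
```

```text
t 11.5 pos [0.4918 0.173  0.2459] d cm [-0.53 -0.8  -7.46] rot deg [ 3.42 13.89  2.71] F [-0.1 -0.1 -1.4] M [ 0.07 -0.03  0.01] w 0.088 q [ 0.54  0.55 -1.34  1.83  0.57  1.24  1.95]
plate in seat mm: x -13.6 y 8.5 z 153.6
n cm [ 0.953 -0.159 -0.257] u [ 0.254 -0.042  0.966]
t 11.5 pos [0.4918 0.173  0.2459] d cm [-0.53 -0.8  -7.46] rot deg [ 0.62 -0.75  2.83] F [-0.1 -0.1 -1.4] M [ 0.07 -0.03  0.01] w 0.088 q [ 0.54  0.55 -1.34  1.83  0.57  1.24  1.95]
plate in seat mm: x -13.6 y 8.5 z 153.6
n cm [ 0.953 -0.159 -0.257] u [ 0.254 -0.042  0.966]
```

>>> send_rows(
  motion="0 -0.2 0 0.4 2 0.7 1;0 -0.2 0 0.5 2 0.7 1;0 -0.2 0 0.5 2 0.7 1",
)

```text
t: 11.75
eef_pos: [0.4893, 0.1671, 0.2444]
tool_rot: [-0.044, -0.64, 0.766, 0.043]
contact_force: [-0.1, -0.6, -2.5]
gripper_width: 0.088
```

```bash
python3 tgt.py -2 80; python3 tgt.py -2 80 v|head -1
```

```text
t 11.75 pos [0.4893 0.1671 0.2444] d cm [-0.28 -0.21 -7.31] rot deg [2.06 7.65 0.73] F [-0.1 -0.6 -2.5] M [-0.03 -0.16  0.01] w 0.088 q [ 0.54  0.62 -1.34  1.78  0.53  1.33  2.03]
plate in seat mm: x -16.3 y 2.3 z 151.4
n cm [ 0.953 -0.159 -0.257] u [ 0.254 -0.042  0.966]
t 11.75 pos [0.4893 0.1671 0.2444] d cm [-0.28 -0.21 -7.31] rot deg [-0.49 -7.02  0.83] F [-0.1 -0.6 -2.5] M [-0.03 -0.16  0.01] w 0.088 q [ 0.54  0.62 -1.34  1.78  0.53  1.33  2.03]
```

>>> send_rows(
  motion="0 -0.1 0 0.5 2 0.2 1;0 -0.1 0 0.5 2 0.2 1;0 0 0 0.5 2 0.2 1;0 0 0 0.4 1.3 0 1;0 0 0 0 0 0 1",
)

```text
t: 12.17
eef_pos: [0.4897, 0.163, 0.2405]
tool_rot: [-0.087, -0.635, 0.761, 0.099]
contact_force: [-0.3, 0.5, -2.4]
gripper_width: 0.089
```

```bash
python3 tgt.py -2 80
```

```text
t 12.17 pos [0.4897 0.163  0.2405] d cm [-0.31  0.21 -6.92] rot deg [ 0.33 -0.35  0.85] F [-0.3  0.5 -2.4] M [-0.06 -0.39  0.02] w 0.089 q [ 0.52  0.7  -1.31  1.7   0.47  1.43  2.07]
plate in seat mm: x -16.6 y -1.6 z 147.8
n cm [ 0.953 -0.159 -0.257] u [ 0.254 -0.042  0.966]
```

>>> send_rows(
  motion="-0.1 0.1 -1 0 0 0.4 1;-0.1 0.1 -1.5 0 0 0.4 1;-0.1 0 -1.5 0 0 0 1;0 0 -1 0 0 0 1;0 0 0 0 0 0 1",
)

```text
t: 12.58
eef_pos: [0.4848, 0.1654, 0.1845]
tool_rot: [-0.088, -0.641, 0.757, 0.097]
contact_force: [0.8, -0.4, -1.9]
gripper_width: 0.085
```

```bash
python3 tgt.py -2 50
python3 -c "
from h import *
for n in C: cv2.imwrite(f'pics/{n}7.png',cv2.resize(read_camera(n)[120:290,200:380,::-1],None,fx=3.4,fy=3.4,interpolation=cv2.INTER_CUBIC))"
```

```text
t 12.58 pos [0.4848 0.1654 0.1845] d cm [-0.59  0.09 -4.22] rot deg [ 0.48 -0.22 -0.02] F [ 0.8 -0.4 -1.9] M [-0.14 -0.37 -0.05] w 0.085 q [ 0.49  0.75 -1.27  1.77  0.53  1.34  2.05]
plate in seat mm: x -7.1 y -0.1 z 92.3
n cm [ 0.953 -0.159 -0.257] u [ 0.254 -0.042  0.966]
```

View pics/scene7.png

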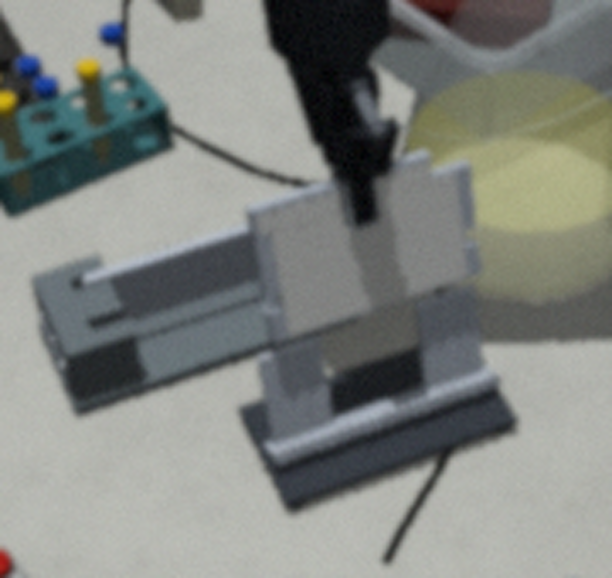

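View pics/top7.png

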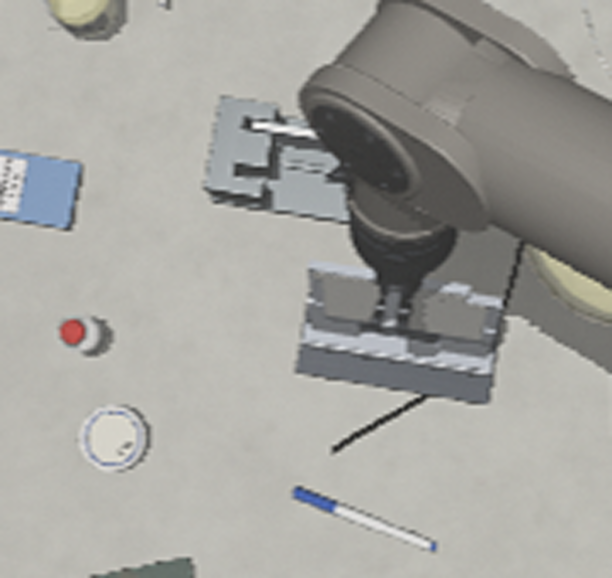

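>>> send_rows(
  motion="-0.1 0 -1.2 0.2 0 0 1;-0.15 0 -1.5 0.2 0 0 1;-0.2 0.1 -1 0 0 0 1;-0.1 0 -0.5 0 0 0 1;0 0 0 0 0 0 1;0 0 0 0 0 0 1",
)

```text
t: 13.18
eef_pos: [0.4807, 0.1684, 0.1434]
tool_rot: [-0.082, -0.641, 0.757, 0.099]
contact_force: [-0.5, 0.2, -1.4]
gripper_width: 0.086
```

```bash
python3 tgt.py -2 20
```

```text
t 13.18 pos [0.4807 0.1684 0.1434] d cm [-0.94 -0.08 -3.  ] rot deg [-0.12  0.14  0.  ] F [-0.5  0.2 -1.4] M [-0.05 -0.38  0.03] w 0.086 q [ 0.47  0.79 -1.24  1.81  0.57  1.27  2.02]
plate in seat mm: x -0.9 y 2.4 z 51.4
n cm [ 0.953 -0.159 -0.257] u [ 0.254 -0.042  0.966]
```

>>> send_rows(
  motion="-0.35 0 -0.8 0 0 0 1;-0.3 0 -1 0 0 0 1;-0.2 -0.1 -0.8 0 0 0 1;-0.1 0 -0.4 0 0 0 1;0 0 0 0 0 0 1",
)

```text
t: 13.6
eef_pos: [0.4709, 0.1677, 0.1115]
tool_rot: [-0.081, -0.641, 0.757, 0.099]
contact_force: [-0.8, 0.8, -2.4]
gripper_width: 0.09
```

```bash
python3 tgt.py -2 10
cat > pic.py <<'E'
from h import *
import sys
k=sys.argv[1]
a=cv2.resize(read_camera('scene')[150:280,255:365,::-1],None,fx=4.4,fy=4.4,interpolation=cv2.INTER_CUBIC)
b=cv2.resize(read_camera('top')[190:250,280:355,::-1],None,fx=4.2,fy=4.2,interpolation=cv2.INTER_CUBIC)
im=np.zeros((a.shape[0],a.shape[1]+b.shape[1],3),np.uint8);im[:,:a.shape[1]]=a;im[:b.shape[0],a.shape[1]:]=b
cv2.imwrite(f'pics/p{k}.png',im);print(im.shape)
E
python3 pic.py 8
```

```text
t 13.6 pos [0.4709 0.1677 0.1115] d cm [-0.21  0.03 -0.78] rot deg [-0.16  0.26  0.03] F [-0.8  0.8 -2.4] M [-0.06 -0.37 -0.02] w 0.09 q [ 0.46  0.82 -1.21  1.86  0.6   1.21  2.  ]
plate in seat mm: x -1.9 y 0.1 z 18.1
n cm [ 0.953 -0.159 -0.257] u [ 0.254 -0.042  0.966]
(572, 799, 3)
```

View pics/p8.png

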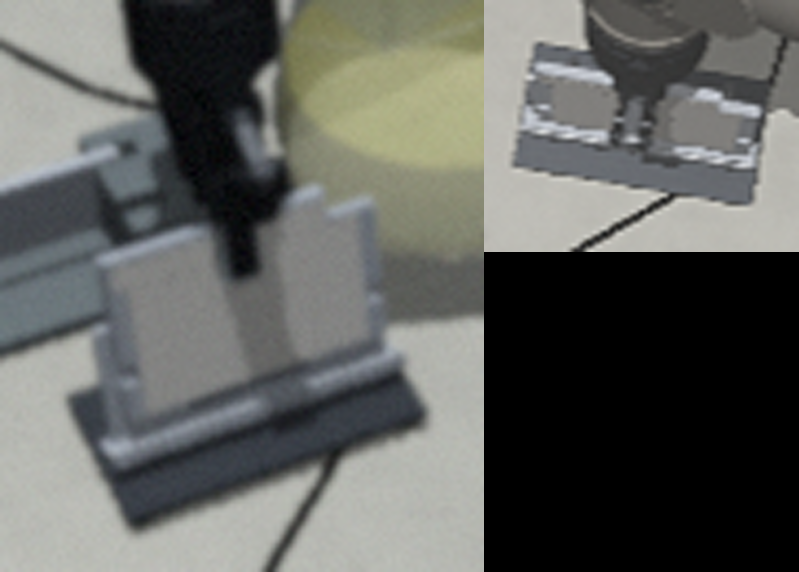

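>>> send_rows(
  motion="-0.2 0 -0.4 0 0 0 1;-0.1 0 -0.4 0 0 0 1;-0.1 0 -0.2 0 0 0 1",
)

```text
t: 13.95
eef_pos: [0.4684, 0.1685, 0.1026]
tool_rot: [-0.079, -0.641, 0.757, 0.098]
contact_force: [-0.1, 0.6, -1.9]
gripper_width: 0.091
```

```bash
python3 tgt.py -2 5
```

```text
t 13.95 pos [0.4684 0.1685 0.1026] d cm [-0.08 -0.03 -0.38] rot deg [-0.25  0.44  0.09] F [-0.1  0.6 -1.9] M [-0.09 -0.33  0.01] w 0.091 q [ 0.46  0.83 -1.2   1.87  0.62  1.19  1.99]
plate in seat mm: x -2.1 y 0.5 z 8.8
n cm [ 0.953 -0.159 -0.257] u [ 0.254 -0.042  0.966]
```

>>> send_rows(
  motion="-0.1 0 -0.2 -0.2 0.4 0 1;-0.05 0 -0.2 0 0 0 1;-0.05 0 -0.1 0 0 0 1",
)

```text
t: 14.2
eef_pos: [0.4661, 0.1685, 0.097]
tool_rot: [-0.084, -0.64, 0.757, 0.099]
contact_force: [0.2, 0.1, -1.4]
gripper_width: 0.088
```

```bash
python3 tgt.py -2 0
```

```text
t 14.2 pos [0.4661 0.1685 0.097 ] d cm [ 0.02 -0.01 -0.3 ] rot deg [-0.02 -0.01  0.08] F [ 0.2  0.1 -1.4] M [-0.11 -0.39 -0.01] w 0.088 q [ 0.45  0.83 -1.2   1.87  0.62  1.18  1.98]
plate in seat mm: x -3.0 y 0.1 z 2.8
n cm [ 0.953 -0.159 -0.257] u [ 0.254 -0.042  0.966]
```

>>> send_rows(
  motion="0.05 0 -0.1 0 0 0 1;0 0 -0.1 0 0 0 1",
)

```text
t: 14.37
eef_pos: [0.4668, 0.1686, 0.0953]
tool_rot: [-0.084, -0.64, 0.757, 0.099]
contact_force: [-0.6, -4.8, 12.3]
gripper_width: 0.086
```

```bash
python3 tgt.py -2 0
```

```text
t 14.37 pos [0.4668 0.1686 0.0953] d cm [-0.05 -0.02 -0.13] rot deg [-0.01  0.    0.08] F [-0.6 -4.8 12.3] M [-0.71  0.6   0.21] w 0.086 q [ 0.45  0.84 -1.19  1.87  0.62  1.18  1.98]
plate in seat mm: x -1.9 y 0.3 z 1.4
n cm [ 0.953 -0.159 -0.257] u [ 0.254 -0.042  0.966]
```

>>> send_rows(
  motion="0.1 0 0 0 0 0 1;0.1 0 -0.03 0 0 0 1",
)

```text
t: 14.53
eef_pos: [0.4691, 0.1688, 0.0953]
tool_rot: [-0.083, -0.64, 0.757, 0.099]
contact_force: [0.4, 1.4, -3.0]
gripper_width: 0.089
```

```bash
python3 tgt.py 0 0;python3 pic.py 9
```

```text
t 14.53 pos [0.4691 0.1688 0.0953] d cm [-0.09 -0.07 -0.18] rot deg [-0.02  0.03  0.08] F [ 0.4  1.4 -3. ] M [-0.09 -0.32  0.01] w 0.089 q [ 0.45  0.84 -1.19  1.87  0.62  1.19  1.98]
plate in seat mm: x 0.3 y 0.9 z 2.0
n cm [ 0.953 -0.159 -0.257] u [ 0.254 -0.042  0.966]
(572, 799, 3)
```

View pics/p9.png

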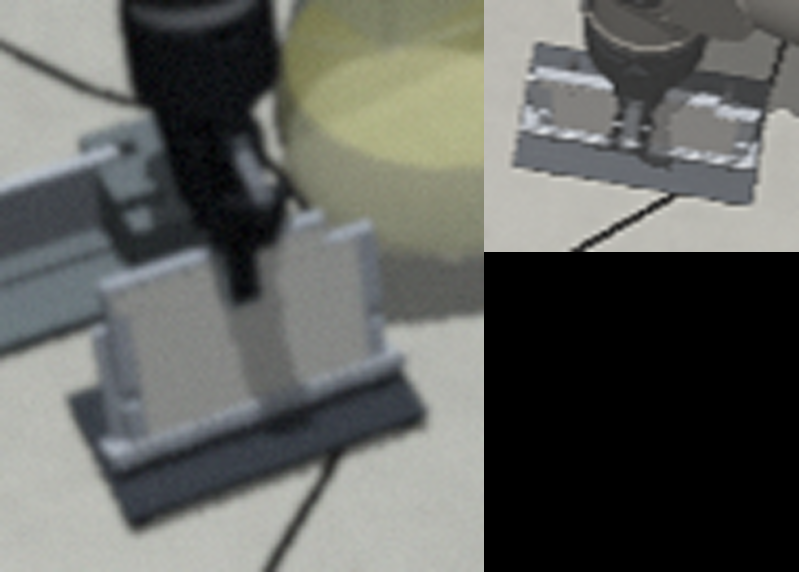

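>>> send_rows(
  motion="0.1 0 -0.05 0 0 0 1;0.05 0 -0.08 0 0 0 1",
)

```text
t: 14.8
eef_pos: [0.4691, 0.1689, 0.0947]
tool_rot: [-0.085, -0.641, 0.757, 0.1]
contact_force: [-1.7, -4.5, 12.2]
gripper_width: 0.086
```

```bash
python3 tgt.py 0 0
```

```text
t 14.8 pos [0.4691 0.1689 0.0947] d cm [-0.09 -0.08 -0.12] rot deg [ 0.03 -0.16  0.04] F [-1.7 -4.5 12.2] M [-0.76  1.01  0.22] w 0.086 q [ 0.44  0.84 -1.19  1.87  0.62  1.19  1.98]
plate in seat mm: x 0.4 y 0.9 z 1.4
n cm [ 0.953 -0.159 -0.257] u [ 0.254 -0.042  0.966]
```

>>> send_rows(
  motion="0 0 0 0 0 0 1;0 0 0 0 0 0 0.9;0 0 0 0 0 0 0.87;0 0 0 0 0 0 0.84;0 0 0 0 0 0 0.8;0 0 0 0 0 0 0.75;0 0 0 0 0 0 0.7",
  newtons=20,
)

```text
t: 15.38
eef_pos: [0.4702, 0.1694, 0.0951]
tool_rot: [-0.084, -0.641, 0.757, 0.099]
contact_force: [-0.1, 1.0, 0.0]
gripper_width: 0.299
```

```bash
python3 tgt.py 0 0;python3 pic.py 10
```

```text
t 15.38 pos [0.4702 0.1694 0.0951] d cm [-0.2  -0.13 -0.16] rot deg [-0.03 -0.04  0.06] F [-0.1  1.   0. ] M [-0.03 -0.3   0.07] w 0.299 q [ 0.44  0.84 -1.19  1.86  0.62  1.19  1.98]
plate in seat mm: x 1.3 y 1.6 z 2.0
n cm [ 0.953 -0.159 -0.257] u [ 0.254 -0.042  0.966]
(572, 799, 3)
```

View pics/p10.png

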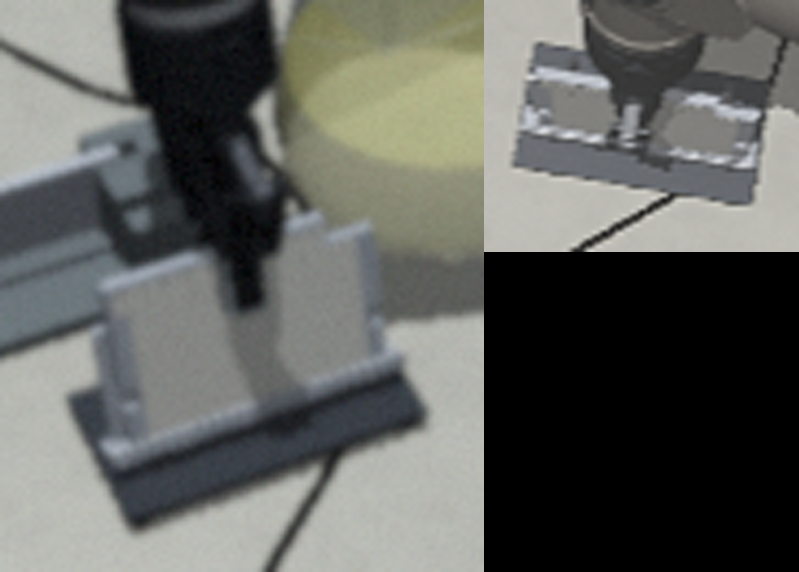

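>>> send_rows(
  motion="0 0 0 0 0 0 0.55;0 0 0 0 0 0 0.5;0 0 0 0 0 0 0.5;0.13 -0.02 0.5 0 0 0 0.5;0.25 -0.04 1 0 0 0 0.5;0.25 -0.04 1 0 0 0 0.5",
)

```text
t: 15.98
eef_pos: [0.4753, 0.1677, 0.1202]
tool_rot: [-0.086, -0.641, 0.756, 0.1]
contact_force: [0.3, 1.1, 0.7]
gripper_width: 0.502
```

```bash
python3 tgt.py 0 0;python3 pic.py 11
```

```text
t 15.98 pos [0.4753 0.1677 0.1202] d cm [-0.71  0.03 -2.67] rot deg [ 0.03 -0.24 -0.  ] F [0.3 1.1 0.7] M [-0.07 -0.27  0.01] w 0.502 q [ 0.46  0.82 -1.22  1.84  0.59  1.23  2.01]
plate in seat mm: x -0.1 y 0.8 z 27.7
n cm [ 0.953 -0.159 -0.257] u [ 0.254 -0.042  0.966]
(572, 799, 3)
```

View pics/p11.png

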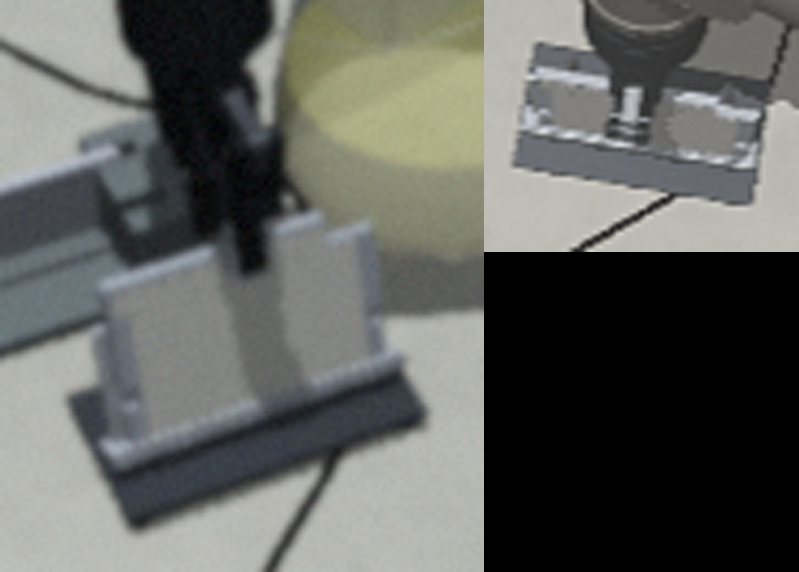

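Plate stayed put. Withdraw fully.

>>> send_rows(
  motion="0.25 -0.04 1 0 0 0 0.5;0.25 -0.04 1 0 0 0 0.5;0.25 -0.04 1.5 0 0 0 0.5;0.4 -0.04 2 0 0 0 0.5;0.4 0 2 0 0 0 0.5;0 0 3 0 0 0 0.5;0 0 3 0 0 0 0.5;0 0 3 0 0 0 0.5;0 -2 2 0 0 0 0.5;0 -3 0 0 0 0 0.5;0 -3 0 0 0 0 0.5;0 -3 0 0 0 0 0.5;0 -3 0 0 0 0 0.5;0 -3 0 0 0 0 0.5;0 0 0 0 0 0 0.5;0 0 0 0 0 0 0.5",
)

```text
t: 17.42
eef_pos: [0.4909, -0.0073, 0.3309]
tool_rot: [-0.08, -0.644, 0.754, 0.098]
contact_force: [-1.2, 0.6, -0.1]
gripper_width: 0.501
```

```bash
python3 tgt.py 0 0;python3 pic.py 12; python3 - <<'E'
from h import *
cv2.imwrite('pics/topz.png',cv2.resize(read_camera('top')[130:260,240:370,::-1],None,fx=4.6,fy=4.6,interpolation=cv2.INTER_CUBIC))
E
```

```text
t 17.42 pos [ 0.4909 -0.0073  0.3309] d cm [ -2.27  17.54 -23.75] rot deg [-0.26  0.45 -0.41] F [-1.2  0.6 -0.1] M [-0.03 -0.23  0.01] w 0.501 q [ 0.87  0.56 -1.35  1.64  0.39  1.59  2.45]
plate in seat mm: x -11.5 y -169.2 z 242.6
n cm [ 0.953 -0.159 -0.257] u [ 0.254 -0.042  0.966]
(572, 799, 3)
```

View pics/p12.png

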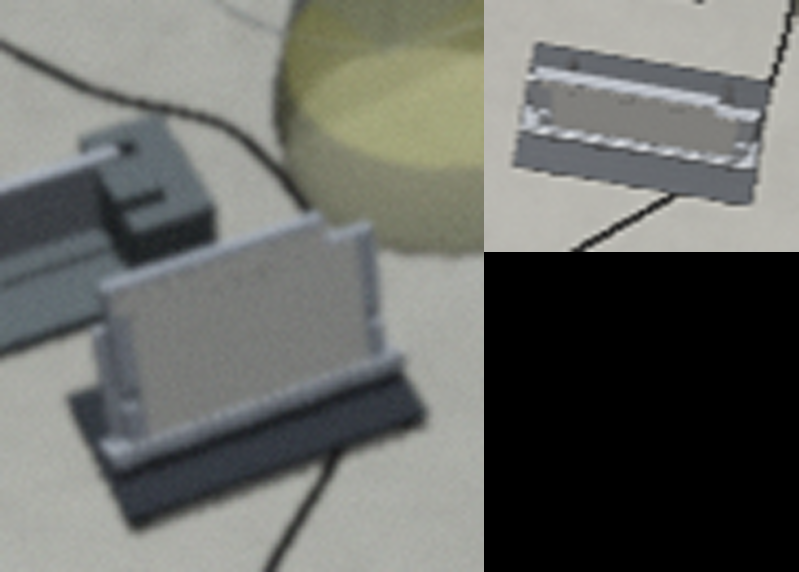

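View pics/topz.png

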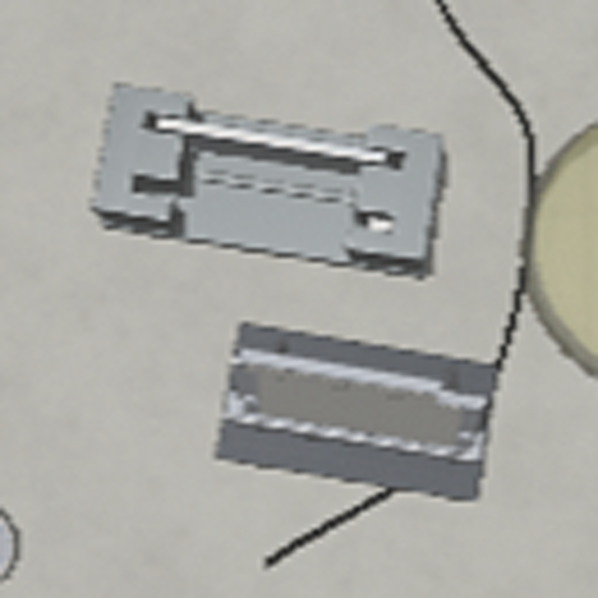

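```bash
python3 - <<'E'
from tgt import *
im={}
def W(x,yy,zz): return seat+x*n+yy*y+zz*u
prof=[(.075,-.05),(.075,.05),(-.048,.05),(-.048,.034),(-.075,.034),(-.075,-.05),(.075,-.05)]
a=[]
for nm,(r0,r1,c0,c1,f) in {'scene':(185,275,265,355,4.4),'top':(195,245,280,355,5)}.items():
    p=cv2.resize(np.ascontiguousarray(read_camera(nm)[r0:r1,c0:c1,::-1]),None,fx=f,fy=f,interpolation=cv2.INTER_CUBIC)
    for x,col in((-.004,(0,0,255)),(.004,(0,255,0))):
        q=(proj(nm,np.array([W(x,*t) for t in prof]))-[c0,r0]+.5)*f-.5
        cv2.polylines(p,[np.round(q*8).astype(int)],False,col,1,cv2.LINE_AA,3)
    a.append(p)
o=np.zeros((400,780,3),np.uint8);o[:396,:396]=a[0];o[:250,400:775]=a[1]
cv2.imwrite('pics/final_ov.png',o)
E
```

```text
(no output)
```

View pics/final_ov.png

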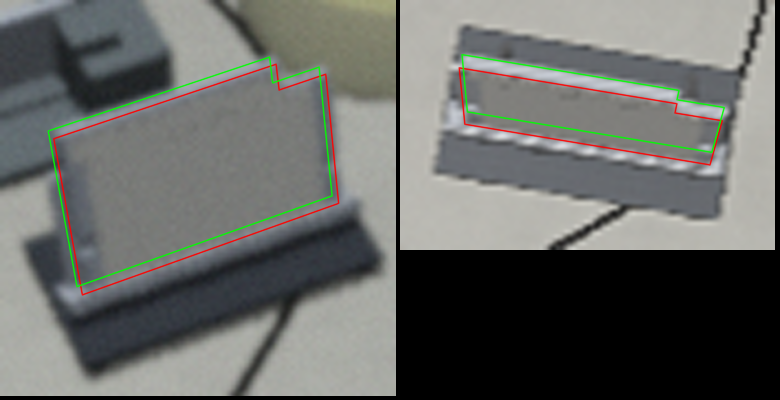

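```bash
python3 -c "
from station import *
print(hand_in())"
```

```text
the job is handed in; nothing more can be done
None
```

I slid the plate out of the rack, turned it end for end and stood it on the stand. I then released it, backed the arm off and handed in at about 17.5 s. `hand_in` gave no verdict, so the outcome is not confirmed.

- **Keeper pin:** The plate slid about 8 mm toward the rack's +y end with almost no force. It then lifted out carrying only its own weight, so the pin is at the -y end. I did not force it at any point.
- **Setting down:** The first touch on the ledge showed about 14 N. The fingers opened without disturbing the plate.
- **Final check, position:** A seated-plate outline drawn over both camera pictures matched to about 1 pixel, roughly 2 mm. The white face is to the front, the cut-out is at the top of the stand's -y end, and the bottom edge sits behind the lip.
- **Final check, surroundings:** The short plate is still in its slot, and the wrist force is back near zero. I did not re-measure the other bystanders, but the arm stayed clear of them.
- **Disagreements:** At contact the arm's readings put the plate about 1.5 mm above where I expected the ledge. My two estimates of the stand's yaw differed by 0.02 rad. Both are well inside the tolerances. I did not measure the contact with the backrest directly, only through the pictures.

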